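Brake the turntable with its lock pin and lock it at the slot

ROBOT

A 6-joint arm with a two-finger parallel gripper is mounted at the origin on a cart in front of the work surface, level with it; the furniture and walls round the work are solid. World frame = base frame: x ahead of the robot, y to its left, z up, the work surface at z = 0. Lengths are in mm, angles in rad, forces in N, time in s.
With the tool pointing down it reaches from about 325 to 925 mm from the base axis. Payload 3.1 kg.
Tool frame: the origin (TCP) lies midway between the tips of the shut fingers; the grasp point (between the pads) lies 19 mm behind it; z points along the fingers, y is the line along which they close (so a half turn about z gives the same grasp; the last joint's range is limited). The gripper opens to 85 mm and grips with 20 to 120 N. Pads are 22 mm wide; open, the fingers measure 114 mm over their backs; the gripper's body (76 mm by 85 mm) begins 54 mm behind the grasp point. The pads swing forward as they close: fully open they stand 13 mm farther back than shut.
Start: joints at [-1.26, 0.217, 1.613, -0, 1.311, -0.112], TCP at [256.469, -569.967, 201.2] pointing down, gripper open.
Joint ranges: [-2.75, 2.75], [-0.78, 2.1], [0.31, 2.55], [-1.13, 4.27], [0.13, 2.63], [-2.58, 2.58]. Speed limits (rad/s): [2.79, 2.79, 3.14, 3.14, 3.14, 3.14].

INTERFACE

Orientations are given as a rotation vector (axis times angle).
In Python, from rig import robot gives the robot as it stands. The module is installed in compiled form; this text tells all that it offers.
- The arm moves only by the tool drive_tool, never from a script. Its argument "plan" is a list that holds one entry, the list of rows, each a list of 7 numbers: the turn, a rotation vector about the tool's x, y, z in rad, then the shift along the tool's x, y, z in cm, then the closure in counts, from 0 (fully open) to 255 (shut). A call has 1 to 12 rows; each row is the pose to reach, as a shift and turn from the pose commanded when the call began, along the tool's axes at that moment; what a row does not reach only later rows make up. A row lasts 1/8 s, in which the tool goes at most 62.5 mm and 10.7 degrees, less where a joint would pass 70% of its speed; a pose out of reach is approached as far as the arm can. A call with a gripper value outside its range is refused whole. The fingers move at their own pace and stop on an object; "force" is the grip in N (left out, the last holds). Time passes only in rows, so rows that repeat a pose let the fingers close. It gives the time, the measured TCP pose, the force, the opening and the grip force at its end, in the units of the state.
- robot.read_state(): the state, without advancing time (a new reading comes with each control period).
- robot.snapshot(name): name is "side" or "top"; returns (picture, depth): 400x640x3 uint8, blue, green, red; 400x640 float32, mm along the optical axis (not along the pixel's ray), 0 where there is no reading.
- robot.camera_params(name): a dict with "intrinsics" (3x3 intrinsics, pixels), "rvec" (rotation vector, rad) and "tvec" (3), from world to camera coordinates, as OpenCV has them. Camera axes: x right, y down, z forward; pixel columns grow to the right and rows downward; lengths in mm; the calibration is good to about 2 mm. A picture is of the moment at which its call begins. camera_params takes no time and is no camera call.
- robot.sign_off(): hands the job in; it is judged then, once.
The state is a dict: "time": time; "q": joint angles; "joint_vel": joint speeds; "joint_torque": joint torques, N m; "tcp_pos": TCP position; "tool_rot": TCP orientation; "contact_force": force on the tool from outside, world axes, zero at the start; "moment": the same for the moment, N m; "grip_width": finger opening in mm; "finger_force": force on a finger pad.
Only numpy, scipy, OpenCV 4.12 (cv2) and the standard library are available. Lean on these libraries where they do the work, as an engineer would, in place of code of your own. Each camera call takes 0.05 s, during which the arm holds its last target. There are 200 camera calls.

TASK

The bench turntable is idling round and has to be locked. Take the lock pin from its stand, put it down through the fixed slot in the bridge and let its tip drag on the turning wheel with light pressure, so that the wheel slows to a creep, until the wheel's hole comes to rest under the slot; then push the pin fully home through both, collar down on the bridge, and let go. Never ram the pin against the wheel (18 N is too much), and leave the other things on the bench alone.

Things in the scene. Friction and masses are not known exactly. Their poses are not given: they have to be found in the camera images.
- turntable: Fixed grey base of a bench turntable, 250 x 240 mm, 30 mm high; origin at the centre of its underside, on the wheel's vertical axis. At its -x edge a fixed aluminium bridge: a 56 mm wide post outside the rim carries a plate 70 mm long (along x), 56 wide, 10 thick that reaches in over the wheel, its top 68 mm and underside 58 mm above the bench.
- slot (a point): The fixed slot, an upright opening right through the bridge plate; this point is its centre at the plate's top face, 68 mm above the bench, 85 mm from the wheel's axis along the turntable's -x. It measures 18 mm along the turntable's x (radially) and 13 mm along its y; its axes are the turntable's.
- wheel_top (a point): Centre of the top face of the turning wheel, a steel disc 220 mm across, 10 mm thick, face 50 mm above the bench (8 mm under the bridge plate); a hub nut rises 10 mm there. The wheel sits on a sprung bearing: it sinks about 0.3 mm per newton pressed on it, for at most 4 mm, then is rigid.
- wheel (a joint): Angle of the wheel, rad, growing without limit, counter-clockwise from above; the hole is under the slot at whole multiples of 2 pi. A slipping drive keeps it idling at about 3 rad/s for good, and starts it again when freed. Drag slows it in proportion: a steel tip pressed on its face under the slot stalls it at roughly 4 to 6 N, depending on friction; half of that halves the speed.
- wheel_hole (a point): Centre of the wheel's only through hole, at the wheel's top face; the hole is 15 mm across, goes right through, and its centre runs on a circle of 85 mm radius, so it passes under the slot once a turn.
- pin: Loose steel lock pin, about 120 g, upright in its stand. Origin at the centre of its collar's underside, z up. Below: round shank 10 mm across, 30 mm long. Above: round collar 26 mm across, 4 thick, then a square grip 18 x 18 mm, 36 high (4 to 40 mm above the origin), sides along x and y. In the slot, the tip meets the wheel's face with the collar 12 mm above the plate; fully home, the collar is on it.
- pin_tip (a point): Centre of the flat end of the pin's shank, 30 mm below the collar's underside.
- pin_stand: Dark wooden stand, fixed, 56 x 56 x 38 mm, with a 13 mm hole in its top, 34 mm deep, in which the pin stands upright, its collar resting on the top; origin at the centre of its underside.
- jig_peg: A turned black jig peg, 24 mm across and 50 mm high, standing loose near the work; origin at the centre of its underside. Leave it.
- tape_roll: A roll of pale tape lying loose, 104 mm across and 25 mm high; origin at the centre of its underside. Leave it.
- sanding_block: A sanding block lying loose, 60 x 106 x 33 mm; origin at the centre of its underside. Leave it.

How it is judged:
By the outcome, as a careful person would: the job done as asked, in the order asked, and still so for the second after the job is handed in, with the robot touching nothing.
It also fails if it takes over 54 s, if anything falls off the work surface, if the arm or the gripper's body presses on something with over 40 N, if the wrist force passes 120 N, or if a joint passes its speed limit or range.

## Working session

There is one attempt and no reset: what is moved stays moved. The work goes in short steps, Python scripts to look and compute and a tool call to move; the robot and the scene stay as the last step left them, time stands still between calls to the robot, and variables do not carry over. Pictures are saved under pics/ and viewed, at most 10 in all, crops included, and the job is handed in when it is done.

Besides the shell and the picture viewer there is one more tool, called after "Emit:" by a JSON object that holds its "name" and its "arguments", one argument or row to a line. drive_tool: Moves the arm, as the interface text tells. Its arguments: {"type":"object","properties":{"plan":{"type":"array"},"force":{"type":"number"}},"required":["plan"]}

```bash
mkdir -p pics
cat > h.py <<'E'
import numpy as np, cv2
from rig import robot
def cam(n):
    p=robot.camera_params(n); K=np.array(p["intrinsics"],float); R=cv2.Rodrigues(np.array(p["rvec"],float))[0]; t=np.array(p["tvec"],float).ravel(); return K,R,t
def ray(n,u,v,z):
    K,R,t=cam(n); d=R.T@np.linalg.inv(K)@[u,v,1]; c=-R.T@t; return c+d*(z-c[2])/d[2]
def cloud(n,D):
    K,R,t=cam(n); v,u=np.mgrid[:400,:640]; P=np.stack([(u-K[0,2])/K[0,0]*D,(v-K[1,2])/K[1,1]*D,D],-1); return (P-t)@R
def proj(n,p):
    K,R,t=cam(n); q=K@(R@np.array(p,float)+t); return q[:2]/q[2]
E
python3 - <<'E'
from h import *
for n in("side","top"):
    I,D=robot.snapshot(n); cv2.imwrite(f"pics/{n}0.png",I); np.savez(f"{n}0.npz",I=I,D=D)
    K,R,t=cam(n); print(n,-R.T@t,K[0,0],R[2])
s=robot.read_state(); print({k:np.round(v,3) for k,v in s.items()})
E
```

```text
side [  221.57267531 -1139.1035624    842.85938245] 414.8718643191599 [ 0.22798336  0.8103646  -0.53975253]
top [ 410.7539611    18.29963057 1477.47156993] 400.9912431846838 [ 0.10166025  0.0089312  -0.99477908]
{'time': np.float64(0.1), 'q': array([-1.26 ,  0.218,  1.615,  0.   ,  1.311, -0.112]), 'joint_vel': array([ 0.   , -0.002, -0.   , -0.   , -0.001,  0.002]), 'joint_torque': array([-0.0000e+00, -3.9808e+01, -3.0497e+01, -0.0000e+00,  4.0000e-03,
        0.0000e+00]), 'tcp_pos': array([ 256.214, -569.2  ,  200.004]), 'tool_rot': array([-3.07 , -0.659,  0.   ]), 'contact_force': array([ 0.052,  0.363, -0.802]), 'moment': array([-0.01 ,  0.024,  0.018]), 'finger_force': np.float64(0.0), 'grip_width': np.float64(85.753)}
```

View pics/top0.png

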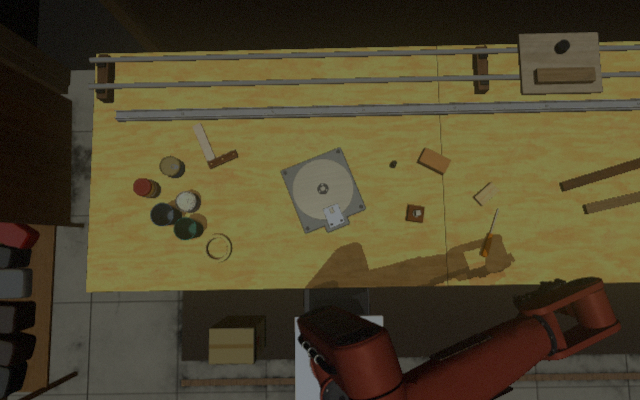

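View pics/side0.png

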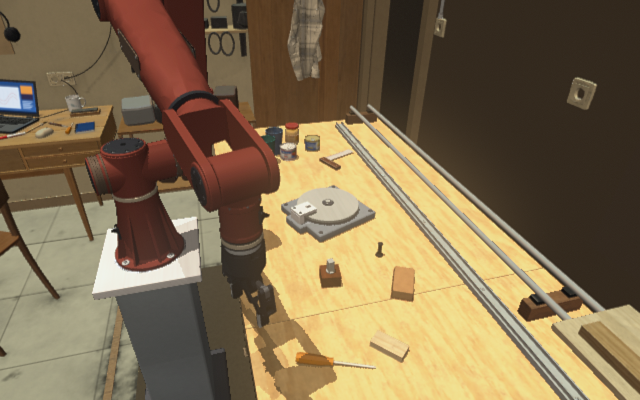

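The top view shows the turntable at (323,188), its bridge at (333,216), the stand with the pin at (415,213), the jig peg at (393,164) and the sanding block at (434,161). In the side view the pin stand is at (330,274) and the bridge at (300,210).

Run:
```python
from h import *
for n,boxT,boxS in(("top",(265,140,385,245),(400,195,432,230)),("side",(270,175,385,245),(312,250,350,292))):
    z=np.load(n+"0.npz"); I,D=z["I"],z["D"]; P=cloud(n,D)
    def sel(b,lo,hi):
        m=np.zeros((400,640),bool); m[b[1]:b[3],b[0]:b[2]]=1
        return P[m&(P[...,2]>lo)&(P[...,2]<hi)&(D>0)]
    def rect(q):
        r=cv2.minAreaRect(q[:,:2].astype(np.float32)); return np.round(r[0],1),np.round(r[1],1),round(r[2],1)
    for nm,b,lo,hi in(("base",boxT,22,80),("wheel",boxT,45,55),("plate",boxT,63,74),("stand",boxS,30,85),("pin",boxS,60,85)):
        q=sel(b,lo,hi)
        if len(q)>3: print(n,nm,len(q),rect(q),np.round(q.mean(0),1),np.round(np.median(q[:,2]),1))
    for nm,b in(("T",boxT),("S",boxS)):
        c=I[b[1]:b[3],b[0]:b[2]]; cv2.imwrite(f"pics/{n}{nm}.png",c)
ims=[cv2.imread(f"pics/{n}{k}.png") for k in "TS" for n in("top","side")]
W=np.zeros((600,800,3),np.uint8)
for i,im in enumerate(ims):
    s=min(400/im.shape[1],300/im.shape[0]); r=cv2.resize(im,None,fx=s,fy=s,interpolation=cv2.INTER_CUBIC); y,x=(i//2)*300,(i%2)*400; print(i,s); W[y:y+r.shape[0],x:x+r.shape[1]]=r[:300,:400]
cv2.imwrite("pics/mont.png",W)
```

```text
top base 4577 (array([593.6,  41.6]), array([277.2, 239.6]), 21.1) [597.5  43.9  44.2] 47.9
top wheel 2425 (array([604.5,  43.1]), array([226.9, 218.3]), 61.4) [609.6  49.1  49.8] 49.8
top plate 270 (array([508.1,   8.7]), array([69.9, 55.8]), 21.3) [507.    7.7  68. ] 67.9
top stand 250 (array([ 512.2, -286.2]), array([56.5, 55.8]), 81.9) [ 511.6 -284.4   43.4] 39.1
top pin 31 (array([ 512.1, -285.4]), array([16.6, 17.3]), 9.5) [ 511.8 -284.6   76.5] 77.4
side base 2948 (array([638.4,  81.5]), array([500.9, 365.9]), 65.3) [592.5  12.4  44.8] 49.7
side wheel 1500 (array([648.8,  -9.6]), array([250.5, 361.5]), 47.6) [610.7  34.4  50.9] 51.1
side plate 220 (array([540.5,  21.2]), array([143.3,  59.3]), 21.0) [507.3   5.5  68.5] 68.7
side stand 351 (array([ 512. , -285.1]), array([60.9, 56.2]), 81.4) [ 509.7 -292.1   45.8] 39.8
side pin 62 (array([ 511.4, -287.9]), array([18.5, 21.6]), 15.0) [ 510.8 -290.2   73.1] 74.8
0 2.857142857142857
1 3.4782608695652173
2 8.571428571428571
3 7.142857142857143
```

View pics/mont.png

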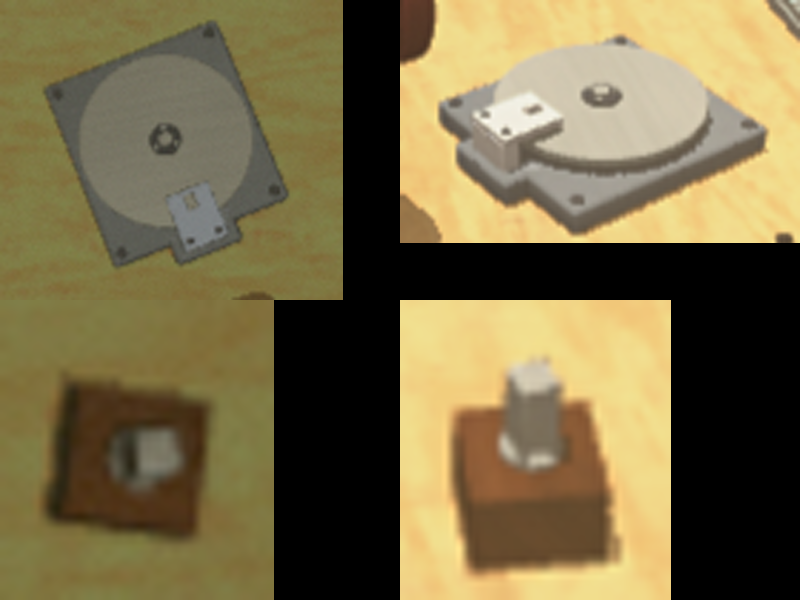

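The crops show the wheel hub at roughly (323,188) in top. The slot opening is the dark patch at about (331,210) in top and (308,206) in side. The pin is upright in its stand. I'll refine the slot and hub, and work out the move to the pin.

```bash
cat > slot.py <<'E'
from h import *
def dark(n,I,c,r,thr):
    g=cv2.cvtColor(I,cv2.COLOR_BGR2GRAY).astype(float); u,v=c; s=8
    p=cv2.resize(g[v-r:v+r+1,u-r:u+r+1],None,fx=s,fy=s,interpolation=cv2.INTER_CUBIC)
    hi=np.percentile(p,80); m=((p<hi*thr)*255).astype(np.uint8)
    k,l,st,ce=cv2.connectedComponentsWithStats(m)
    i=1+np.argmin(np.hypot(*(ce[1:]-p.shape[0]/2).T)-0*st[1:,4]); 
    return (ce[i]+.5)/s-.5+[u-r,v-r], st[i,4]/s**2
E
python3 - <<'E'
from slot import *
for n,hub,sl in(("top",(323,188),(331,210)),("side",(328,202),(308,206))):
    I=np.load(n+"0.npz")["I"]
    for nm,c,r,z,th in(("hub",hub,8,60,.75),("slot",sl,4,66,.85)):
        for t in(th,th-.1):
            uv,a=dark(n,I,c,r,t); print(n,nm,t,np.round(uv,2),round(a,1),np.round(ray(n,*uv,z),1))
a=np.radians(21.2); d=np.array([np.cos(a),np.sin(a)])
print("plate centre -> axis guess if slot is k inward:",[(k,np.round(np.array([508.1,8.7])+d*k,1),np.round(np.array([508.1,8.7])+d*(k+85),1)) for k in (15,20,25)])
s=robot.read_state(); R=cv2.Rodrigues(np.array(s["tool_rot"]))[0]
print(np.round(R.T@(np.array([512,-286,130])-[256.469,-569.967,201.2]),1))
E
```

```text
top hub 0.75 [322.49 188.57] 72.7 [603.4  45.3  60. ]
top hub 0.65 [325.46 186.01] 15.1 [612.4  34.6  60. ]
top slot 0.85 [330.16 211.49] 1.2 [520.5  19.5  66. ]
top slot 0.75 [331.91 207.5 ] 0.2 [534.5  13.1  66. ]
side hub 0.75 [327.57 202.71] 46.9 [602.7  33.8  60. ]
side hub 0.65 [327.6  202.81] 36.2 [602.6  33.1  60. ]
side slot 0.85 [307.86 206.08] 12.4 [527.7  21.3  66. ]
side slot 0.75 [308.05 206.08] 7.8 [528.3  21.1  66. ]
plate centre -> axis guess if slot is k inward: [(15, array([522.1,  14.1]), array([601.3,  44.9])), (20, array([526.7,  15.9]), array([606. ,  46.7])), (25, array([531.4,  17.7]), array([610.7,  48.5]))]
[ 349.5 -154.    71.6]
```

Emit:
{"name": "drive_tool", "arguments": {
  "plan": [
    [[0,0,0.1,7,-3,0,0],[0,0,0.25,14,-6,1,0],[0,0,0.4,20,-9,2,0],[0,0,0.571,26,-12,4,0],[0,0,0.571,31,-14,5.5,0],[0,0,0.571,34.95,-15.4,7,0],[0,0,0.571,34.95,-15.4,7,0],[0,0,0.571,34.95,-15.4,7,0]]
  ],
  "force": 60
}}

```text
time: 1.1
tcp_pos: [511.8, -285.3, 130.3]
tool_rot: [-3.133, 0.229, 0.003]
contact_force: [0.1, -0.4, 0.8]
grip_width: 85.2
finger_force: 0.0
```

Run:
```python
from slot import *
from scipy.optimize import least_squares
P=cloud("top",np.load("top0.npz")["D"]); m=(P[...,2]>44)&(P[...,2]<56); m[:140]=0;m[245:]=0;m[:,:265]=0;m[:,385:]=0
c=max(cv2.findContours((m*255).astype(np.uint8),cv2.RETR_EXTERNAL,cv2.CHAIN_APPROX_NONE)[0],key=len)[:,0]
q=np.array([ray("top",u,v,50)[:2] for u,v in c])
# keep points away from the bridge
a=np.radians(21.2); d=np.array([np.cos(a),np.sin(a)]); k=((q-[604,44])@d>-60); q=q[k]
f=least_squares(lambda p:np.hypot(*(q-p[:2]).T)-p[2],[604,44,109],loss="soft_l1").x; print("circle",f,"slot",f[:2]-85*d)
I,D=robot.snapshot("side"); print("side pic; state"); cv2.imwrite("pics/s1.png",cv2.resize(I[200:330,230:430],None,fx=4,fy=4,interpolation=cv2.INTER_CUBIC))
s=robot.read_state(); print({k:np.round(s[k],2) for k in("time","tcp_pos","tool_rot","contact_force","q")})
R=cv2.Rodrigues(np.array(s["tool_rot"]))[0]; print(R[:,0],R.T@(np.array([512,-286,46])-s["tcp_pos"]))
```

```text
circle [606.13074395  46.84400032 107.85201373] slot [526.88322085  16.10591186]
side pic; state
{'time': np.float64(1.15), 'tcp_pos': array([ 511.59, -286.51,  131.04]), 'tool_rot': array([ 3.13, -0.23, -0.  ]), 'contact_force': array([-0.23, -1.05, -0.66]), 'q': array([-0.63,  0.21,  1.77, -0.  ,  1.17,  1.09])}
[ 9.89127871e-01 -1.47055367e-01 -8.79808777e-04] [ 0.40096283 -0.60557855 85.04046517]
```

View pics/s1.png

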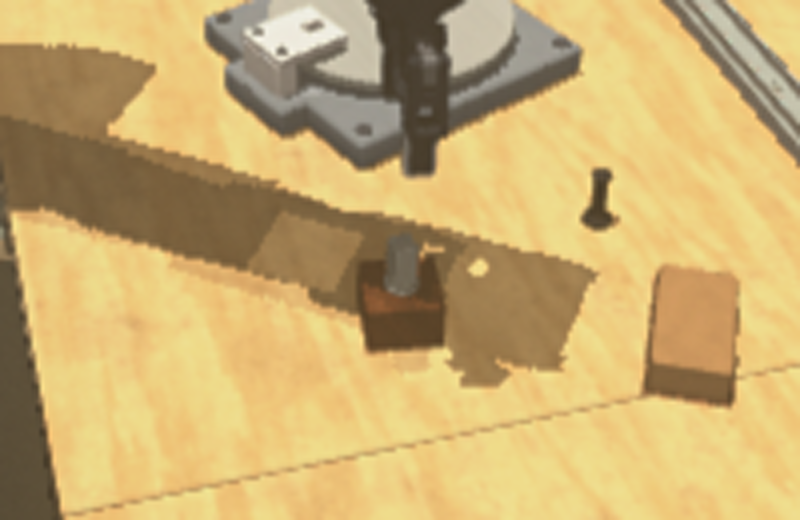

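The fingers straddle the pin, which is upright in the stand at about (400,265) in the crop. Nothing else is near it. Descending to grip.

Emit:
{"name": "drive_tool", "arguments": {
  "plan": [
    [[0,0,0,0,0,4,0],[0,0,0,0,0,7,0],[0,0,0,0,0,8.4,0],[0,0,0,0,0,8.4,0],[0,0,0,0,0,8.4,255],[0,0,0,0,0,8.4,255],[0,0,0,0,0,8.4,255],[0,0,0,0,0,8.4,255],[0,0,0,0,0,8.4,255],[0,0,0,0,0,8.4,255],[0,0,0,0,0,8.4,255]]
  ],
  "force": 60
}}

```text
time: 2.52
tcp_pos: [514.2, -286.0, 49.8]
tool_rot: [-3.133, 0.233, -0.006]
contact_force: [0.2, 2.8, 8.6]
grip_width: 0.0
finger_force: 4.1
```

Run:
```python
from h import *
W=[]
for n,b in(("side",(270,200,390,320)),("top",(370,170,460,260))):
    I,D=robot.snapshot(n); np.savez(n+"2.npz",I=I,D=D); W.append(cv2.resize(I[b[1]:b[3],b[0]:b[2]],(400,400),interpolation=cv2.INTER_CUBIC))
cv2.imwrite("pics/s2.png",np.hstack(W)); s=robot.read_state(); print({k:np.round(s[k],2) for k in("time","tcp_pos","tool_rot","contact_force","moment","grip_width","finger_force")})
```

```text
{'time': np.float64(2.62), 'tcp_pos': array([ 514.23, -286.03,   49.84]), 'tool_rot': array([-3.13,  0.23, -0.01]), 'contact_force': array([0.76, 3.11, 7.81]), 'moment': array([ 0.59, -0.05,  0.01]), 'grip_width': np.float64(-0.06), 'finger_force': np.float64(4.14)}
```

View pics/s2.png

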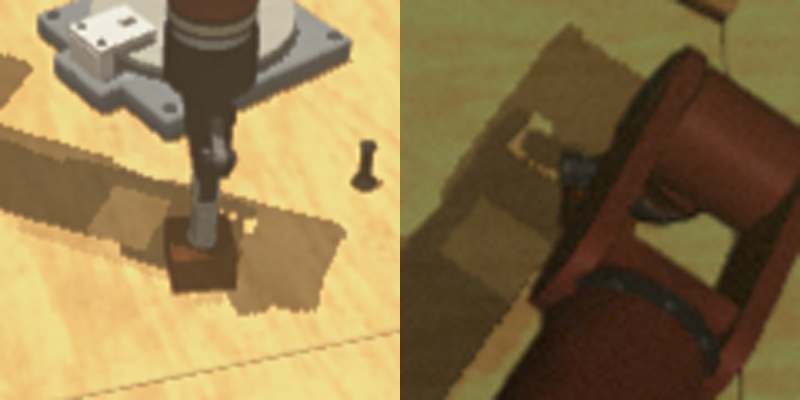

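The crop shows the grey pin still upright at about (332,267) in side, with the dark fingers just above or behind it. The grip reads 0, so they may have shut beside it. I'll check depths there.

Run:
```python
from h import *
z=np.load("side2.npz"); I,D=z["I"],z["D"]; P=cloud("side",D); I0=np.load("side0.npz"); P0=cloud("side",I0["D"])
for p in((512,-286,78),(512,-286,42),(514,-286,50),(514,-286,110)): print(p,np.round(proj("side",p),1))
for v in range(244,280,2):
    print(v,*[f"{np.round(P[v,u]).astype(int)}{I[v,u].max()}" for u in (328,331,334,337)],"|",np.round(P0[v,331]).astype(int),I0["I"][v,331].max())
```

```text
(512, -286, 78) [330.2 260.5]
(512, -286, 42) [329.8 270.2]
(514, -286, 50) [330.6 268. ]
(514, -286, 110) [331.2 251.6]
244 [ 499 -299  149]70 [ 508 -299  148]88 [ 503 -337  177]133 [ 511 -340  178]108 | [ 569 -120    0] 241
246 [ 500 -299  143]70 [ 494 -340  175]83 [ 502 -342  175]109 [ 508 -346  177]130 | [ 566 -131    0] 242
248 [ 501 -295  132]85 [ 494 -342  170]77 [ 500 -347  173]95 [ 508 -349  173]100 | [ 561 -144    3] 241
250 [ 501 -295  126]90 [ 494 -342  164]73 [ 502 -344  164]76 [ 510 -342  160]74 | [ 559 -151    1] 241
252 [ 503 -291  115]102 [ 499 -327  144]73 [ 507 -330  145]74 [ 515 -330  143]83 | [ 557 -159    0] 241
254 [ 505 -287  104]115 [ 509 -301  114]74 [ 518 -300  111]74 [ 571 -178    3]241 | [ 553 -170    0] 241
256 [ 504 -289   99]112 [ 508 -302  109]75 [ 518 -299  104]75 [ 569 -184    0]243 | [ 550 -181    2] 242
258 [ 503 -292   94]111 [ 510 -298   98]75 [ 519 -298   96]78 [ 565 -196    2]162 | [ 517 -277   79] 221
260 [ 504 -291   86]115 [ 510 -299   91]85 [ 520 -296   87]97 [ 561 -206    3]125 | [ 515 -285   79] 209
262 [ 504 -292   79]104 [ 512 -292   7
[... 206 characters left out ...]
01   71]111 [ 519 -302   70]109 [ 539 -271   39]83 | [ 512 -295   65] 122
268 [ 503 -296   61]98 [ 510 -301   63]111 [ 521 -297   58]103 [ 536 -280   40]86 | [ 513 -293   56] 122
270 [ 503 -297   54]99 [ 512 -297   52]111 [ 521 -296   49]108 [ 532 -290   41]86 | [ 512 -296   52] 125
272 [ 504 -293   43]107 [ 512 -298   46]112 [ 521 -298   43]99 [ 531 -295   38]86 | [ 512 -296   43] 197
274 [ 503 -298   40]100 [ 512 -298   38]96 [ 519 -305   42]86 [ 528 -303   38]87 | [ 512 -298   38] 129
276 [ 501 -303   37]124 [ 508 -309   41]113 [ 517 -309   39]88 [ 526 -311   39]89 | [ 509 -306   38] 133
278 [ 498 -313   39]96 [ 508 -312   36]92 [ 517 -311   33]89 [ 524 -316   36]92 | [ 508 -312   36] 102
```

Run:
```python
from h import *
for y in(-286-45,-286,-286+45):
    p=proj("side",(512,y,144)); print(y,p,(p-[230,200])*4)
z=np.load("side2.npz"); I=z["I"]; I0=np.load("side0.npz")["I"]
a=[cv2.resize(i[c[1]:c[1]+50,c[0]:c[0]+40],(400,500),interpolation=cv2.INTER_CUBIC) for i,c in((I,(312,238)),(I0,(245,275)))]
cv2.imwrite("pics/s3.png",np.clip(np.hstack(a)*1.6,0,255).astype(np.uint8))
```

```text
-331 [336.01647452 252.12282192] [424.0658981  208.49128767]
-286 [330.92524694 241.99343779] [403.70098776 167.97375116]
-241 [326.15105554 232.49482125] [384.60422218 129.979285  ]
```

View pics/s3.png

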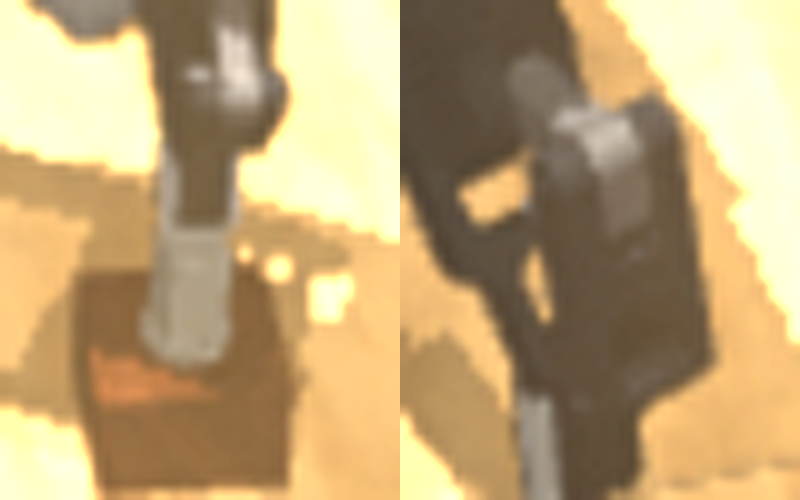

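The dark finger backs end at about (205,228) in the crop. The grey pads run down to the collar at (185,345), and the front face is at y = -300. That fits pads clamped round an 18 mm grip despite the odd width reading, so I'll lift and check.

Emit:
{"name": "drive_tool", "arguments": {
  "plan": [
    [[0,0,0,0,0,-2,255],[0,0,0,0,0,-5,255],[0,0,0,0,0,-9,255],[0,0,0,0,0,-11,255],[0,0,0,0,0,-11,255]]
  ],
  "force": 60
}}

```text
time: 3.25
tcp_pos: [513.3, -287.2, 159.7]
tool_rot: [3.13, -0.232, 0.006]
contact_force: [-0.3, 0.5, 0.2]
grip_width: 0.1
finger_force: 0.0
```

Run:
```python
from h import *
W=[]
s=robot.read_state(); print({k:np.round(s[k],2) for k in("time","tcp_pos","tool_rot","contact_force","moment","grip_width","finger_force")})
I,D=robot.snapshot("side"); np.savez("side4.npz",I=I,D=D); cv2.imwrite("pics/s4.png",np.clip(cv2.resize(I[215:300,290:370],(560,595),interpolation=cv2.INTER_CUBIC)*1.4,0,255).astype(np.uint8))
```

```text
{'time': np.float64(3.25), 'tcp_pos': array([ 513.3 , -287.16,  159.65]), 'tool_rot': array([ 3.13, -0.23,  0.01]), 'contact_force': array([-0.33,  0.54,  0.15]), 'moment': array([0.  , 0.02, 0.01]), 'grip_width': np.float64(0.08), 'finger_force': np.float64(0.0)}
```

View pics/s4.png

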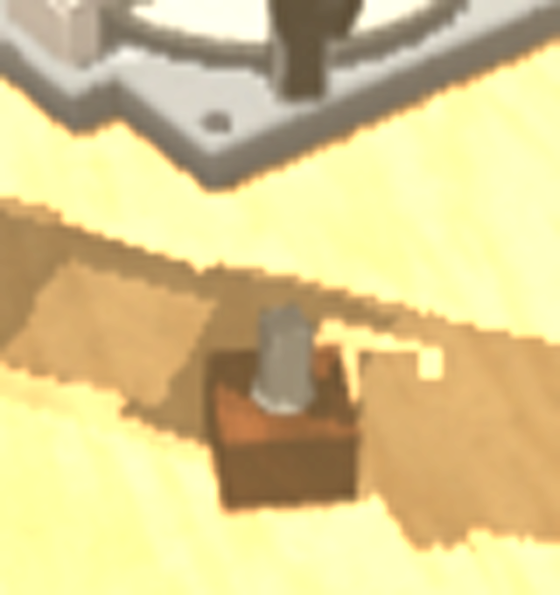

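The pin is still in its stand, at about (285,350) in the crop. The shut fingertips, at (300,100), sit higher in the picture than the TCP reading implies. I'll measure the real fingertip by depth.

Run:
```python
from h import *
D=np.load("side4.npz")["D"]; I=np.load("side4.npz")["I"]; P=cloud("side",D)
print("proj tcp",proj("side",(513.3,-287.2,159.7)))
for v in range(205,234,2): print(v,*[f"{np.round(P[v,u]).astype(int)}{I[v,u].max()}" for u in (327,330,332,334,336,338)])
It,Dt=robot.snapshot("top"); T=cloud("top",Dt); np.savez("top4.npz",I=It,D=Dt)
print("top tcp",proj("top",(513.3,-287.2,159.7)))
m=(T[...,2]>120)&(abs(T[...,0]-513)<45)&(abs(T[...,1]+287)<70)&(Dt>0); print(T[m].min(0),T[m].max(0),m.sum())
```

```text
proj tcp [331.69477298 237.59429607]
205 [ 494 -297  274]72 [ 499 -305  278]71 [ 500 -320  287]71 [ 503 -325  290]81 [ 506 -332  294]116 [ 510 -335  295]82
207 [ 496 -291  264]79 [ 500 -303  271]71 [ 501 -315  278]71 [ 503 -326  285]80 [ 505 -335  290]141 [ 511 -332  287]123
209 [ 495 -296  261]109 [ 502 -299  262]71 [ 504 -307  267]74 [ 502 -330  281]82 [ 503 -342  289]137 [ 509 -339  286]137
211 [591   0  49]141 [ 501 -301  257]72 [ 493 -341  285]79 [ 497 -343  285]89 [ 503 -342  284]145 [ 507 -344  284]150
213 [ 502 -274  233]145 [ 502 -299  250]72 [ 494 -339  277]75 [ 497 -346  281]78 [ 501 -348  281]96 [ 507 -346  279]95
215 [582 -27  51]196 [ 497 -313  254]71 [ 492 -343  274]72 [ 497 -345  274]72 [ 503 -344  273]77 [ 508 -344  272]77
217 [579 -38  51]201 [ 498 -313  248]70 [ 495 -337  263]71 [ 501 -334  261]72 [ 506 -335  261]72 [ 512 -334  258]71
219 [575 -51  52]200 [ 496 -318  245]74 [ 499 -326  250]72 [ 507 -318  243]73 [ 512 -320  243]74 [ 515 -325  246]72
221 [573 -58  49]122 [ 505 -293  220]92 [ 509 -298  223]72 [ 514 -299  222]73 [ 521 -294  218]90 [610 -63  45]109
223 [577 -46  32]89 [ 506 -291  212]101 [ 508 -300  218]73 [ 513 -301  217]73 [ 522 -291  209]92 [614 -53  30]92
225 [574 -55  31]110 [ 507 -289  204]100 [ 507 -303  213]72 [ 513 -302  212]73 [ 522 -292  203]104 [610 -64  30]155
227 [571 -66  30]156 [  222 -1139   843]90 [ 508 -301  205]72 [ 514 -301  204]72 [ 521 -295  199]102 [604 -82  35]149
229 [568 -76  30]157 [ 506 -293  194]123 [ 511 -293  193]105 [ 517 -293  192]110 [ 521 -297  194]117 [605 -82  27]109
231 [564 -89  31]155 [573 -92  31]142 [580 -92  30]118 [589 -87  25]104 [598 -82  20]95 [607 -77  15]93
233 [563 -94  27]131 [573 -94  25]100 [582 -88  19]94 [589 -89  18]93 [598 -83  13]91 [606 -81   9]95
top tcp [423.40310812 209.73145402]
[ 468.07429472 -351.67732181  244.06763899] [ 557.58707141 -217.00725062  557.86678657] 1712
```

By depth the real shut fingertip is at z ≈ 190 while the TCP reads 160. The 8 N contact with the pin's top (78 mm) at a reading of 49.8 gives the same answer: the tips sit about 28 mm behind the reported TCP. I'll open, go 28 mm deeper and grip again.

Emit:
{"name": "drive_tool", "arguments": {
  "plan": [
    [[0,0,0,0,0,0,0],[0,0,0,0,0,0,0],[0,0,0,0,0,0,0],[0,0,0,0,0,3,0],[0,0,0,0,0,7,0],[0,0,0,0,0,10.5,0]]
  ],
  "force": 60
}}

```text
time: 4.1
tcp_pos: [511.8, -286.0, 50.8]
tool_rot: [-3.133, 0.233, 0.0]
contact_force: [0.7, 0.6, -0.2]
grip_width: 85.1
finger_force: 0.0
```

Emit:
{"name": "drive_tool", "arguments": {
  "plan": [
    [[0,0,0,0,0,2,0],[0,0,0,0,0,3.3,0],[0,0,0,0,0,3.3,255],[0,0,0,0,0,3.3,255],[0,0,0,0,0,3.3,255],[0,0,0,0,0,3.3,255],[0,0,0,0,0,3.3,255],[0,0,0,0,0,3.3,255]]
  ],
  "force": 60
}}

```text
time: 5.1
tcp_pos: [513.0, -286.8, 20.6]
tool_rot: [3.132, -0.233, 0.003]
contact_force: [-0.8, 1.0, 6.5]
grip_width: 18.6
finger_force: 58.6
```

Gripped: 18.6 mm at 58.6 N. Lifting and carrying to above the slot with the tool's x axis turned radial.

Emit:
{"name": "drive_tool", "arguments": {
  "plan": [
    [[0,0,0,0,0,-3,255],[0,0,0,0,0,-7,255],[0,0,0,-0.2,-2,-10,255],[0,0,-0.15,-0.8,-8,-11,255],[0,0,-0.3,-1.4,-14,-11,255],[0,0,-0.45,-2,-20,-11,255],[0,0,-0.518,-2.6,-26,-11,255],[0,0,-0.518,-3.05,-30.1,-11,255],[0,0,-0.518,-3.05,-30.1,-11,255],[0,0,-0.518,-3.05,-30.1,-11,255]]
  ],
  "force": 60
}}

```text
time: 6.35
tcp_pos: [525.8, 15.8, 128.6]
tool_rot: [3.088, 0.578, -0.002]
contact_force: [-1.1, -0.4, -1.4]
grip_width: 17.5
finger_force: 58.8
```

Run:
```python
from h import *
I,D=robot.snapshot("side"); np.savez("side5.npz",I=I,D=D)
for i in range(2):
    s=robot.read_state(); print({k:np.round(s[k],2) for k in("time","tcp_pos","tool_rot","contact_force","moment","grip_width","finger_force")})
for nm,p in(("slot",(526.8,16.1,68)),("tip now",(*s["tcp_pos"][:2],s["tcp_pos"][2]-12.6)),("collar",(*s["tcp_pos"][:2],s["tcp_pos"][2]+17.4))):
    q=proj("side",p); print(nm,q,(q-[270,160])*6)
cv2.imwrite("pics/s5.png",np.clip(cv2.resize(I[160:260,270:370],(600,600),interpolation=cv2.INTER_CUBIC)*1.3,0,255).astype(np.uint8))
```

```text
{'time': np.float64(6.4), 'tcp_pos': array([525.96,  15.33, 128.77]), 'tool_rot': array([ 3.09,  0.58, -0.  ]), 'contact_force': array([ 0.12,  0.86, -0.97]), 'moment': array([-0.02, -0.01, -0.05]), 'grip_width': np.float64(18.22), 'finger_force': np.float64(58.85)}
{'time': np.float64(6.4), 'tcp_pos': array([525.96,  15.33, 128.77]), 'tool_rot': array([ 3.09,  0.58, -0.  ]), 'contact_force': array([ 0.12,  0.86, -0.97]), 'moment': array([-0.02, -0.01, -0.05]), 'grip_width': np.float64(18.22), 'finger_force': np.float64(58.85)}
slot [307.99145975 206.41992986] [227.94875852 278.51957917]
tip now [307.82700544 194.57342777] [226.96203265 207.44056661]
collar [307.83604599 186.87253508] [227.01627595 161.23521048]
```

View pics/s5.png

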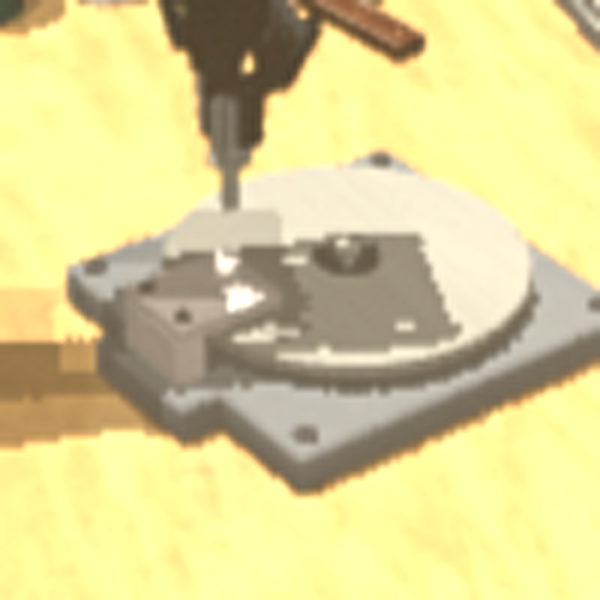

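The pin's tip shows at (230,208) in the crop, against a predicted (227,207), so it is upright, correctly held and in line with the slot. Next I'll enter the slot carefully.

Emit:
{"name": "drive_tool", "arguments": {
  "plan": [
    [[0,0,0,0.1,0,2,255],[0,0,0,0.1,0,4,255],[0,0,0,0.1,0,4.6,255],[0,0,0,0.1,0,4.9,255],[0,0,0,0.1,0,5.2,255],[0,0,0,0.1,0,5.4,255],[0,0,0,0.1,0,5.4,255]]
  ],
  "force": 60
}}

```text
time: 7.28
tcp_pos: [527.4, 16.4, 75.4]
tool_rot: [3.088, 0.578, 0.001]
contact_force: [0.4, 0.7, -2.0]
grip_width: 18.3
finger_force: 58.9
```

Emit:
{"name": "drive_tool", "arguments": {
  "plan": [
    [[0,0,0,0,0,0.4,255],[0,0,0,0,0,0.8,255],[0,0,0,0,0,1.1,255],[0,0,0,0,0,1.1,255]]
  ]
}}

```text
time: 7.78
tcp_pos: [526.8, 16.5, 63.7]
tool_rot: [-3.088, -0.578, 0.002]
contact_force: [0.2, 0.3, -0.8]
grip_width: 17.9
finger_force: 58.9
```

Emit:
{"name": "drive_tool", "arguments": {
  "plan": [
    [[0,0,0,0,0,0.1,255],[0,0,0,0,0,0.2,255],[0,0,0,0,0,0.2,255]]
  ]
}}

```text
time: 8.15
tcp_pos: [527.5, 16.3, 62.4]
tool_rot: [3.088, 0.578, 0.001]
contact_force: [0.2, 0.2, -0.7]
grip_width: 17.6
finger_force: 59.1
```

Emit:
{"name": "drive_tool", "arguments": {
  "plan": [
    [[0,0,0,0,0,0.1,255],[0,0,0,0,0,0.1,255]]
  ]
}}

```text
time: 8.4
tcp_pos: [527.8, 16.2, 61.6]
tool_rot: [3.087, 0.578, 0.002]
contact_force: [0.8, -1.3, 1.1]
grip_width: 18.2
finger_force: 59.2
```

Emit:
{"name": "drive_tool", "arguments": {
  "plan": [
    [[0,0,0,0,0,0.1,255],[0,0,0,0,0,0.1,255]]
  ]
}}

```text
time: 8.65
tcp_pos: [527.9, 16.2, 60.7]
tool_rot: [3.087, 0.577, 0.002]
contact_force: [0.5, -0.3, -0.8]
grip_width: 17.7
finger_force: 59.0
```

Emit:
{"name": "drive_tool", "arguments": {
  "plan": [
    [[0,0,0,0,0,0.1,255],[0,0,0,0,0,0.1,255]]
  ]
}}

```text
time: 8.9
tcp_pos: [527.4, 16.1, 59.0]
tool_rot: [3.087, 0.578, 0.0]
contact_force: [1.6, -2.2, -0.7]
grip_width: 18.0
finger_force: 59.4
```

Emit:
{"name": "drive_tool", "arguments": {
  "plan": [
    [[0,0,0,0,0,0.1,255],[0,0,0,0,0,0.1,255]]
  ]
}}

```text
time: 9.15
tcp_pos: [527.4, 16.2, 58.1]
tool_rot: [3.088, 0.578, 0.0]
contact_force: [0.2, -2.7, -0.3]
grip_width: 17.7
finger_force: 59.4
```

```bash
cat > w.py <<'E'
from h import *
import sys
def look(n=6,bg=None):
    A=np.radians(np.arange(0,360,3)); pts=np.c_[606.1+85*np.cos(A+np.radians(201.2)),46.8+85*np.sin(A+np.radians(201.2)),np.full(len(A),50)]
    uv=np.array([proj("side",p) for p in pts],np.float32); F=[];T=[];G=[]
    for i in range(n):
        I,_=robot.snapshot("side"); s=robot.read_state(); F.append(s["contact_force"]);T.append(s["time"]);Z=s["tcp_pos"][2]
        G.append(cv2.remap(cv2.cvtColor(I,cv2.COLOR_BGR2GRAY).astype(np.float32),uv[:,:1],uv[:,1:],cv2.INTER_LINEAR).ravel())
    return np.array(T),np.array(G),np.array(F),Z
if __name__=="__main__":
    T,G,F,Z=look(int(sys.argv[1])); r=G-np.median(G,0)
    for t,g,f in zip(T,r,F): i=np.argmin(g); print(round(t,2),"hole deg",i*3,round(float(g[i])),np.round(f,1))
    print("mean F",np.round(F.mean(0),2),"z",round(float(Z),2))
E
python3 w.py 12
```

```text
9.2 hole deg 303 -12 [ 1.8 -2.7  0.5]
9.25 hole deg 303 -12 [ 0.8 -3.1 -0.4]
9.3 hole deg 252 -8 [ 2.  -2.2 -0.5]
9.35 hole deg 252 -8 [ 1.8 -2.5 -0.1]
9.4 hole deg 306 -6 [ 1.4 -3.1 -0.7]
9.45 hole deg 264 -1 [ 1.8 -3.3 -0.6]
9.5 hole deg 225 -1 [ 2.1 -4.2  0.5]
9.55 hole deg 345 -1 [ 1.5 -1.7 -1.2]
9.6 hole deg 351 -1 [ 1.8 -3.   0.3]
9.65 hole deg 132 -1 [ 1.7 -3.7 -1.4]
9.7 hole deg 75 -1 [ 1.5 -3.  -0.2]
9.75 hole deg 237 -1 [ 2.3 -2.5 -0.2]
mean F [ 1.72 -2.92 -0.34] z 58.21
```

Run:
```python
from w import *
T,G,F,Z=look(26); print(np.round((G.max(0)-G.min(0)).max(),1),"mean F",F.mean(0).round(2),"z",Z,T[-1])
for f in("side0","side4","side5"):
    I=np.load(f+".npz")["I"]; A=np.radians(np.arange(0,360,3)); 
    uv=np.array([proj("side",(606.1+85*np.cos(a+np.radians(201.2)),46.8+85*np.sin(a+np.radians(201.2)),50)) for a in A],np.float32)
    g=cv2.remap(cv2.cvtColor(I,cv2.COLOR_BGR2GRAY).astype(np.float32),uv[:,:1],uv[:,1:],cv2.INTER_LINEAR).ravel(); print(f,g.astype(int).tolist())
print(G[-1].astype(int).tolist())
```

```text
7.2 mean F [ 1.54 -2.5  -0.42] z 58.20400930718099 11.05
side0 [229, 171, 130, 115, 104, 117, 160, 194, 196, 195, 195, 196, 196, 196, 198, 199, 199, 198, 197, 198, 199, 197, 197, 196, 196, 199, 199, 199, 198, 195, 195, 196, 196, 198, 199, 198, 199, 200, 200, 200, 201, 202, 202, 201, 200, 200, 200, 201, 201, 201, 201, 201, 201, 201, 201, 200, 200, 200, 200, 200, 200, 200, 200, 200, 200, 200, 200, 199, 199, 199, 197, 197, 198, 199, 198, 197, 197, 198, 197, 197, 197, 197, 198, 197, 196, 197, 198, 199, 200, 200, 199, 199, 200, 200, 201, 201, 201, 200, 200, 200, 201, 200, 199, 199, 201, 204, 216, 226, 236, 237, 238, 237, 236, 230, 229, 232, 236, 237, 237, 236]
side4 [224, 166, 125, 110, 100, 112, 155, 190, 193, 193, 192, 192, 192, 192, 192, 191, 193, 192, 104, 63, 61, 62, 62, 64, 66, 66, 65, 60, 73, 138, 179, 190, 190, 190, 192, 194, 194, 194, 194, 194, 194, 194, 194, 195, 195, 195, 194, 195, 195, 195, 194, 193, 193, 193, 193, 193, 193, 193, 186, 155, 127, 123, 153, 190, 183, 130, 69, 62, 62, 62, 62, 62, 62, 62, 62, 62, 62, 62, 61, 61, 81, 128, 171, 190, 191, 190, 190, 190, 189, 188, 188,
[... 630 characters left out ...]
, 157, 161, 162, 161, 162, 162, 162, 162, 158, 149, 117, 103, 106, 107, 108, 108, 108, 109, 108, 107, 111, 113, 135, 168]
[135, 144, 122, 107, 96, 100, 109, 110, 105, 94, 90, 93, 102, 112, 111, 111, 111, 113, 111, 112, 112, 112, 113, 115, 113, 115, 115, 114, 123, 146, 180, 185, 185, 187, 188, 187, 186, 184, 184, 183, 185, 186, 187, 186, 187, 188, 188, 188, 189, 190, 189, 189, 189, 189, 189, 188, 188, 188, 188, 188, 188, 188, 188, 188, 188, 188, 188, 187, 187, 187, 187, 187, 187, 187, 187, 187, 185, 184, 184, 185, 185, 186, 185, 183, 149, 95, 64, 60, 65, 60, 57, 58, 59, 59, 69, 87, 92, 82, 81, 90, 92, 94, 93, 105, 129, 147, 119, 105, 107, 109, 109, 109, 108, 109, 109, 107, 107, 107, 114, 123]
```

Emit:
{"name": "drive_tool", "arguments": {
  "plan": [
    [[0,0,0,0,0,0.1,255],[0,0,0,0,0,0.2,255],[0,0,0,0,0,0.2,255]]
  ]
}}

```text
time: 11.42
tcp_pos: [527.1, 16.5, 56.1]
tool_rot: [-3.088, -0.578, 0.0]
contact_force: [1.5, -3.2, 0.6]
grip_width: 17.6
finger_force: 59.4
```

Run:
```python
from w import *
T,G,F,Z=look(8); d=G[-1]-G[0]; i=np.argmax(G.max(0)-G.min(0)); print(i*3,G[:,i].round(1),"idx7-13",G[0,7:14].round(),G[-1,7:14].round(),"F",F.mean(0).round(2),"z",Z,T[-1])
s=robot.read_state(); print(s["tcp_pos"],s["moment"],s["grip_width"])
```

```text
294 [87.2 87.2 87.4 81.6 81.1 81.6 81.7 81.8] idx7-13 [110.  97.  90.  91.  94.  96. 108.] [110.  97.  91.  90.  94.  96. 108.] F [ 1.44 -2.52 -0.12] z 56.17535030048684 11.825
[527.14333076  16.42717857  56.1753503 ] [-0.56637141 -0.26176635 -0.01653501] 18.071883212427764
```

The pin advanced 2 mm with no z load, the drive pushes about 3 N sideways, and the wheel is still, so the hole caught the tip almost as soon as contact began. The task asks for braking to a creep first, and there is time. I'll draw the tip clear, let the wheel turn, and brake it properly.

Emit:
{"name": "drive_tool", "arguments": {
  "plan": [
    [[0,0,0,0,0,-0.4,255],[0,0,0,0,0,-0.9,255],[0,0,0,0,0,-0.9,255],[0,0,0,0,0,-0.9,255]]
  ]
}}

```text
time: 12.32
tcp_pos: [526.7, 17.0, 65.0]
tool_rot: [-3.087, -0.577, 0.001]
contact_force: [0.4, -0.2, -1.0]
grip_width: 17.7
finger_force: 59.3
```

Run:
```python
from w import *
T,G,F,Z=look(24); r=G-np.median(G,0)
print([(round(t,2),int(np.argmin(g))*3,int(g.min())) for t,g in zip(T,r)],F.mean(0).round(2),Z); np.save("bg.npy",np.median(G,0))
```

```text
[(np.float64(12.38), 51, -13), (np.float64(12.42), 63, -14), (np.float64(12.48), 72, -13), (np.float64(12.52), 81, -14), (np.float64(12.58), 90, -41), (np.float64(12.62), 96, -73), (np.float64(12.68), 105, -74), (np.float64(12.72), 114, -67), (np.float64(12.78), 123, -64), (np.float64(12.82), 132, -69), (np.float64(12.88), 141, -65), (np.float64(12.92), 147, -71), (np.float64(12.98), 156, -69), (np.float64(13.02), 165, -63), (np.float64(13.08), 174, -69), (np.float64(13.12), 183, -70), (np.float64(13.18), 192, -63), (np.float64(13.22), 198, -67), (np.float64(13.28), 207, -66), (np.float64(13.32), 216, -60), (np.float64(13.38), 225, -64), (np.float64(13.42), 234, -60), (np.float64(13.48), 240, -62), (np.float64(13.52), 249, -60)] [-0.03 -0.   -1.57] 65.18587209299972
```

The wheel runs freely at 3 rad/s and the hole is tracked well, with a free-air Fz of about -1.6. I'll wait for the hole to pass the slot, then press lightly.

Emit:
{"name": "drive_tool", "arguments": {
  "plan": [
    [[0,0,0,0,0,0,255],[0,0,0,0,0,0,255],[0,0,0,0,0,0,255],[0,0,0,0,0,0,255],[0,0,0,0,0,0,255],[0,0,0,0,0,0.1,255],[0,0,0,0,0,0.3,255],[0,0,0,0,0,0.45,255]]
  ]
}}

```text
time: 14.52
tcp_pos: [527.9, 16.1, 61.0]
tool_rot: [3.087, 0.578, 0.002]
contact_force: [0.3, -0.9, 1.1]
grip_width: 18.0
finger_force: 59.5
```

```bash
cat > t.py <<'E'
from w import *
T,G,F,Z=look(int(sys.argv[1])); r=G-np.load("bg.npy")
print([(round(float(t),2),int(np.argmin(g))*3,int(g.min())) for t,g in zip(T,r)],"F",(F.mean(0)-[0,0,-1.57]).round(2),"z",round(float(Z),1))
E
python3 t.py 8
```

```text
[(14.57, 258, -68), (14.62, 258, -68), (14.68, 258, -68), (14.72, 258, -68), (14.78, 258, -68), (14.82, 258, -68), (14.88, 96, -75), (14.93, 99, -72)] F [ 0.18 -1.19  2.84] z 61.1
```

At 2.8 N the wheel is slowed to about 1 rad/s, with the hole near 100°. Letting it come round, then I'll press a little more for the final creep.

Emit:
{"name": "drive_tool", "arguments": {
  "plan": [
    [[0,0,0,0,0,0,255],[0,0,0,0,0,0,255],[0,0,0,0,0,0,255],[0,0,0,0,0,0,255],[0,0,0,0,0,0,255],[0,0,0,0,0,0,255],[0,0,0,0,0,0,255],[0,0,0,0,0,0,255],[0,0,0,0,0,0,255],[0,0,0,0,0,0,255],[0,0,0,0,0,0,255],[0,0,0,0,0,0,255]]
  ]
}}

```text
time: 16.42
tcp_pos: [527.2, 16.5, 60.7]
tool_rot: [-3.088, -0.578, 0.0]
contact_force: [0.5, -1.5, 0.8]
grip_width: 18.1
finger_force: 59.6
```

```bash
python3 t.py 5
```

```text
[(16.48, 222, -69), (16.52, 225, -70), (16.57, 228, -68), (16.62, 258, -68), (16.68, 258, -68)] F [ 0.44 -1.44  3.39] z 60.7
```

Emit:
{"name": "drive_tool", "arguments": {
  "plan": [
    [[0,0,0,0,0,0.06,255],[0,0,0,0,0,0.06,255],[0,0,0,0,0,0.06,255],[0,0,0,0,0,0.06,255],[0,0,0,0,0,0.06,255],[0,0,0,0,0,0.06,255],[0,0,0,0,0,0.06,255],[0,0,0,0,0,0.06,255],[0,0,0,0,0,0.11,255],[0,0,0,0,0,0.11,255],[0,0,0,0,0,0.11,255],[0,0,0,0,0,0.11,255]]
  ]
}}

```text
time: 18.18
tcp_pos: [527.4, 16.4, 59.7]
tool_rot: [3.088, 0.578, 0.0]
contact_force: [0.5, -2.0, 2.9]
grip_width: 17.9
finger_force: 59.7
```

Run:
```python
from w import *
T,G,F,Z=look(6); r=G-np.load("bg.npy"); print((F.mean(0)-[0,0,-1.57]).round(2),Z,T[-1])
for g in (r[0],r[-1]): print({i*3:int(g[i]) for i in range(120) if abs(g[i])>8})
```

```text
[ 0.66 -2.25  5.35] 59.6422126814892 18.475
{15: -9, 18: -19, 21: -14, 87: 42, 90: 27, 252: -33, 255: -69, 258: -74, 261: -71, 264: -70, 267: -31, 303: -15, 306: -42, 309: -52, 312: -44, 315: -15, 318: 8, 321: 12}
{15: -9, 18: -19, 21: -13, 87: 41, 90: 26, 252: -33, 255: -69, 258: -75, 261: -71, 264: -69, 267: -35, 303: -9, 306: -33, 309: -46, 312: -51, 315: -44, 318: -10}
```

The hole creeps from 309° to 312° at about 0.2 rad/s under 5.3 N. Easing off a touch so that it arrives in a few seconds.

Emit:
{"name": "drive_tool", "arguments": {
  "plan": [
    [[0,0,0,0,0,-0.02,255],[0,0,0,0,0,-0.02,255],[0,0,0,0,0,-0.02,255],[0,0,0,0,0,-0.02,255],[0,0,0,0,0,-0.02,255],[0,0,0,0,0,-0.02,255],[0,0,0,0,0,-0.02,255],[0,0,0,0,0,-0.02,255],[0,0,0,0,0,-0.02,255],[0,0,0,0,0,-0.02,255],[0,0,0,0,0,-0.02,255],[0,0,0,0,0,-0.02,255]]
  ]
}}

```text
time: 19.98
tcp_pos: [526.5, 16.4, 58.9]
tool_rot: [-3.088, -0.578, 0.002]
contact_force: [1.6, -2.2, -0.8]
grip_width: 18.2
finger_force: 59.4
```

```bash
cat > u.py <<'E'
from w import *
T,G,F,Z=look(6); r=G-np.load("bg.npy"); print((F.mean(0)-[0,0,-1.57]).round(2),Z,T[-1])
for g in (r[0],r[-1]): print({i*3:int(g[i]) for i in range(90,120) if abs(g[i])>8})
E
python3 u.py
```

```text
[ 0.93 -2.88  0.53] 59.374879130299064 20.275
{303: -14, 306: -35, 309: -40, 312: -27, 357: 18}
{285: -8, 303: -13, 306: -33, 309: -35, 312: -22}
```

Fz dropped to about 0.5 N while the side load of about 3 N remains: the creeping hole has caught the tip. I'll verify by advancing gently, then push home.

Emit:
{"name": "drive_tool", "arguments": {
  "plan": [
    [[0,0,0,0,0,0.1,255],[0,0,0,0,0,0.2,255],[0,0,0,0,0,0.3,255],[0,0,0,0,0,0.3,255]]
  ]
}}

```text
time: 20.78
tcp_pos: [527.6, 16.5, 56.9]
tool_rot: [3.088, 0.577, 0.001]
contact_force: [1.3, -1.8, -0.1]
grip_width: 18.3
finger_force: 59.5
```

```bash
python3 u.py
```

```text
[ 1.24 -2.48  1.38] 56.9408710609516 21.075
{282: -9, 285: -10, 300: -9, 303: -22, 306: -42, 309: -44, 312: -28}
{282: -9, 285: -11, 303: -21, 306: -42, 309: -45, 312: -30}
```

In the hole, with only about 1 N of friction. Pushing home.

Emit:
{"name": "drive_tool", "arguments": {
  "plan": [
    [[0,0,0,0,0,0.2,255],[0,0,0,0,0,0.4,255],[0,0,0,0,0,0.5,255],[0,0,0,0,0,0.55,255],[0,0,0,0,0,0.55,255]]
  ]
}}

```text
time: 21.7
tcp_pos: [527.1, 16.5, 51.2]
tool_rot: [-3.088, -0.578, 0.0]
contact_force: [1.7, -2.7, 0.4]
grip_width: 17.7
finger_force: 59.5
```

```bash
python3 u.py
```

```text
[ 1.13 -2.85  1.26] 51.27559937890519 22.0
{282: -14, 285: -26, 288: -19, 306: -32, 309: -60, 312: -79, 315: -60, 318: -22}
{282: -14, 285: -25, 288: -20, 306: -32, 309: -60, 312: -79, 315: -59, 318: -23}
```

Emit:
{"name": "drive_tool", "arguments": {
  "plan": [
    [[0,0,0,0,0,0.1,255],[0,0,0,0,0,0.2,255],[0,0,0,0,0,0.3,255],[0,0,0,0,0,0.3,255]]
  ]
}}

```text
time: 22.5
tcp_pos: [527.6, 16.4, 50.6]
tool_rot: [3.088, 0.578, -0.001]
contact_force: [-3.4, -3.2, 11.6]
grip_width: 18.4
finger_force: 60.7
```

```bash
python3 u.py
```

```text
[-3.77 -2.71 13.81] 50.57187681451931 22.8
{282: -14, 285: -26, 288: -23, 300: -8, 303: -21, 306: -44, 309: -66, 312: -78, 315: -58, 318: -22}
{282: -14, 285: -26, 288: -22, 300: -8, 303: -21, 306: -45, 309: -66, 312: -78, 315: -58, 318: -23}
```

It has seated at exactly the home height (reading 50.6) with 14 N up from the bridge. I'll ease the press, release and withdraw.

Emit:
{"name": "drive_tool", "arguments": {
  "plan": [
    [[0,0,0,0,0,-0.15,255],[0,0,0,0,0,-0.15,255],[0,0,0,0,0,-0.15,0],[0,0,0,0,0,-0.15,0],[0,0,0,0,0,-0.15,0],[0,0,0,0,0,-0.15,0],[0,0,0,0,0,-0.15,0],[0,0,0,0,0,-2,0],[0,0,0,0,0,-6,0],[0,0,0,0,0,-11,0],[0,0,0,0,0,-16,0],[0,0,0,0,0,-16,0]]
  ]
}}

```text
time: 24.3
tcp_pos: [531.7, 16.1, 216.1]
tool_rot: [3.084, 0.577, 0.021]
contact_force: [-0.5, -0.5, -0.6]
grip_width: 85.4
finger_force: 0.0
```

Run:
```python
from h import *
I0,_=robot.snapshot("side"); 
for i in range(10): I,D=robot.snapshot("side")
b=(slice(160,260),slice(270,380)); print(np.abs(I[b].astype(int)-I0[b]).max(), robot.read_state()["time"])
P=cloud("side",D); m=(np.hypot(P[...,0]-527,P[...,1]-16)<16)&(P[...,2]>66)&(P[...,2]<130)&(D>0); print(np.percentile(P[m][:,2],[90,95,99,100]).round(1)); print("top 108 expected at",proj("side",(527,16,108)), (proj("side",(527,16,108))-[270,160])*6)
cv2.imwrite("pics/s6.png",np.clip(cv2.resize(I[b],(660,600),interpolation=cv2.INTER_CUBIC)*1.3,0,255).astype(np.uint8))
```

```text
155 24.85
[108.7 109.8 112.7 113.1]
top 108 expected at [308.07062028 196.4984774 ] [228.42372171 218.99086441]
```

View pics/s6.png

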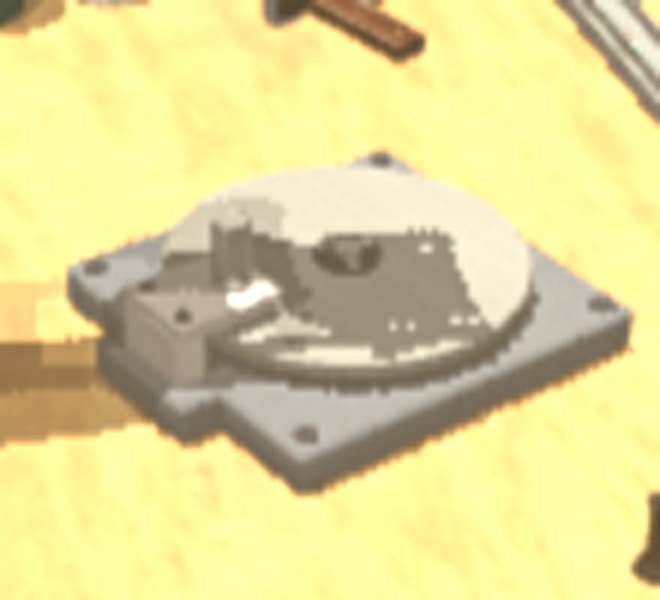

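The pin stands upright in the slot, grip top at about (235,213) and collar down on the bridge at about (235,280). Depth puts its top at 108–110 mm, as expected for fully home, and the gripper is clear.

```bash
python3 -c "
from rig import robot
print(robot.sign_off())"
```

```text
the job is handed in; nothing more can be done
None
```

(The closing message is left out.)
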